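Clamp a stepped forging and hardness-test its three ground spots

TASK

Turn the vise's crank clockwise as far as it goes, so that the jaw clamps the stepped bar firmly against the fixed jaw. Then take the upright hardness tester and, holding it upright, press its spring foot gently by a few millimetres inside each of the bar's three bright round spots for about half a second, going from the lowest step to the middle-height one to the highest. Finally stand the tester upright on the round reference block again, leaving the bar clamped and the other things on the bench where they are.

Things in the scene. Friction and masses are not known exactly. Their poses are not given: they have to be found in the camera images.
- vise: Dark iron quick-acting vise fixed to the bench, bed 170 (its x) by 235 (its y) and 30 high. Origin: underside, 37.5 short of the bed's middle along y. Fixed jaw on the -y side, 60 high above the bench, 130 long in x, its face at y = -30. Jaws close along y. z up.
- jaw: The sliding jaw on the vise's +y side, 120 long, its top 61 above the bench. It slides towards -y, 12.5 mm per radian of crank, and is backed by a stiff spring. Its frame has the vise's axes; with the crank at 0 its origin is the vise's and its face is at y = 40, so a gap of 70 is open for the 50 wide bar.
- crank (a joint): Angle of the crank, rad; grows as it turns clockwise seen from above. 0 is open; the jaw meets the seated bar at about 1.6, and the stop is at 1.85 (bar clamped with about 18 N). Stiff: it stays where it is left; about 5 to 7 N at the knob turn it.
- crank_pivot (a point): Point on the crank's upright axis at the height of the knob's middle, 114 above the bench; at (0, 120) in the vise's x, y.
- crank_knob (a point): Middle of the crank's upright black knob, which is 27 across, spins freely, and reaches from 91 to 137 above the bench; it stands up from the end of a 14 thick round arm (top at 90), 75 from the pivot. At crank 0 it lies at 170 degrees from the vise's +x axis (counterclockwise from above); it moves clockwise from there.
- bar: Dull grey stepped forging, 150 long (x) by 50 wide (y), loose between the jaws on the vise's bed (30 above the bench). Three steps each 50 long: 38 high at -x, 68 high in the middle, 53 high at +x. Origin: underside centre. z up. Seated against the fixed jaw its origin is at y = -5 in the vise's frame.
- spot_low (a point): Centre of the bright ground spot (40 across) on top of the lowest step; 68 above the bench.
- spot_mid (a point): Centre of the bright ground spot (40 across) on top of the middle-height step (at the bar's end); 83 above the bench.
- spot_high (a point): Centre of the bright ground spot (40 across) on top of the highest step (the bar's middle); 98 above the bench.
- ref_block: Round steel reference block, 100 across and 24 high, fixed on the bench. Origin: underside centre.
- probe: Hand-held hardness tester: upright steel and black cylinder 150 tall, 35 across between 42 and 128 above its foot, 31 across below that, 26 across at its top; 0.3 kg. It stands on its foot on the reference block. Origin: centre of the foot's underside when the foot is out; z points up to its top.
- probe_grip (a point): Point on the tester's axis 100 above the foot's underside, a good place to grip (35 across).
- foot_tip (a point): Centre of the underside of the tester's spring foot, which is 28 across.
- foot (a joint): How far the spring foot is pushed in, m: 0 out, 0.008 fully in; it gives from about 4.5 N and is fully in at about 10 N.
- hammer: A hammer lying down, about 300 long (bystander).
- wrench: An open-ended spanner lying down, 190 long (bystander).
- oil: A grey bottle, 64 across, 170 tall, standing (bystander).
- mug: A white mug, 84 across, 95 tall (bystander).
- offcut: A plain solid round steel offcut standing on end, 42 across, 110 tall (bystander; not the tester, which is slimmer and taller with a stepped neck and foot).
- square: A flat steel engineer's square lying down, legs 150 and 100 long, at most 14 high (bystander).
Not all that is in view belongs to the job. What is shaped like the probe but green is not meant.

How it is judged:
By the outcome, as a careful person would: the job done as asked, in the order asked, and still so for the second after the job is handed in, with the robot touching nothing.
It also fails if it takes over 67 s, if anything falls off the work surface, if the arm or the gripper's body presses on something with over 40 N, if the wrist force passes 120 N, or if a joint passes its speed limit or range.

ROBOT

A 6-joint arm with a two-finger parallel gripper is mounted at the origin on the work surface. World frame = base frame: x ahead of the robot, y to its left, z up, the work surface at z = 0. Lengths are in mm, angles in degrees, forces in N, time in s.
With the tool pointing down it reaches from about 350 to 850 mm from the base axis. Payload 8.1 kg.
Tool frame: the origin (TCP) lies midway between the tips of the shut fingers; the grasp point (between the pads) lies 19 mm behind it (hold_point_z is the distance from the TCP to the grasp point, in mm); z points along the fingers, y is the direction in which the jaws open and shut (so a half turn about z gives the same grasp; the last joint's range is limited). The gripper opens to 85 mm and grips with 20 to 120 N. Pads are 22 mm wide; open, the fingers measure 114 mm over their backs; the gripper's body (76 mm by 85 mm) begins 54 mm behind the grasp point. The pads swing forward as they close: fully open they stand 13 mm farther back than shut.
Start: joints at [-75.94, 7.471, 85.268, -0, 87.261, -4.893], TCP at [194.9, -567.467, 231.292] pointing down, gripper open.
Joint ranges: [-169.43, 169.43], [-51.17, 129.36], [1.28, 143.12], [-76.62, 256.62], [0, 156.53], [-152.29, 152.29]. Speed limits (degrees/s): [136.94, 136.94, 159.86, 180, 180, 180].

INTERFACE

Orientations are given as [roll, pitch, yaw] about the fixed x, y, z axes, in that order (R = Rz(yaw) Ry(pitch) Rx(roll)).
In Python, from bench import sense, snapshot, camera_params, hand_in, hold_point_z gives the robot as it stands.
- The arm moves only by the tool servo_tool, never from a script. Its argument "motion" is a list of rows, each a list of 7 numbers: the finger opening in mm, from 0 to 85.4, then the shift along the tool's x, y, z in mm, then the turn, a rotation vector about the tool's x, y, z in rad. A call has 1 to 10 rows; each row shifts and turns the pose as measured when the row begins, along the tool's axes as they then stand; what a row does not reach is not made up. A row lasts 1/10 s, in which the tool goes at most 50 mm and 8.59 degrees, less where a joint would pass 70% of its speed; a pose out of reach is approached as far as the arm can. A call with a gripper value outside its range is refused whole. The fingers move at their own pace and stop on an object; "force" is the grip in N (left out, the last holds). Time passes only in rows, so rows that do not move let the fingers close. It gives the time, the measured TCP pose, the force and the opening at its end, in the units of the state.
- sense(): the state, without advancing time (a new reading comes with each control period).
- snapshot(name): name is "scene" or "top" or "wrist"; returns the picture (480x640x3 uint8, blue, green, red); there is no depth.
- camera_params(name): a dict with "fx", "fy", "cx", "cy" (pixels), "R" (3x3) and "t" (3): a world point X has camera coordinates R X + t; the wrist camera has in their place "tool_from_camera" (4x4, takes a point from camera to tool coordinates, whose origin is the TCP and whose axes are the flange's). Camera axes: x right, y down, z forward; pixel columns grow to the right and rows downward; lengths in mm; the calibration is good to about 2 mm. The wrist camera is an equidistant fisheye: a pixel r from the principal point sees the ray r / f radians off the axis. A picture is of the moment at which its call begins: read the wrist's pose just before it. camera_params takes no time and is no camera call.
- hand_in(): hands the job in, once; it reports no verdict.
The state is a dict: "time": time; "joint_pos": joint angles; "qd": joint speeds; "joint_efforts": joint torques, N m; "tool_pos": TCP position; "tcp_rot": TCP orientation; "ft_force": force on the tool from outside, world axes, zero at the start; "wrist_torque": the same for the moment, N m; "finger_gap": finger opening in mm.
Only numpy, scipy, OpenCV 4.12 (cv2) and the standard library are available. Lean on these libraries where they do the work, as an engineer would, in place of code of your own. Each camera call takes 0.05 s, during which the arm holds its last target. There are 200 camera calls.

## Working session

There is one attempt and no reset: what is moved stays moved. The work goes in short steps, Python scripts to look and compute and a tool call to move; the robot and the scene stay as the last step left them, time stands still between calls to the robot, and variables do not carry over. Pictures are saved under pics/ and viewed, about 8 in all and at most 12, crops included, and the job is handed in when it is done.

Besides the shell and the picture viewer there is one more tool, called after "Request:" in YAML: its name, and indented under it one key for each argument. servo_tool: Moves the arm, as the interface text tells. Its arguments: {"type":"object","properties":{"motion":{"type":"array"},"force":{"type":"number"}},"required":["motion"]}

```bash
mkdir -p pics; python3 - <<'E'
from bench import *
import cv2
for n in("scene","top"):
    cv2.imwrite(f"pics/{n}0.png",snapshot(n)); p=camera_params(n); print(n,p)
print(sense(),hold_point_z)
E
```

```text
scene {'fx': 531.5095741916716, 'fy': 531.5095741916716, 'cx': 311.0346332527379, 'cy': 239.89286463937134, 'R': array([[ 0.89566004,  0.44471011,  0.00509968],
       [ 0.25125577, -0.49650899, -0.83087265],
       [-0.36696543,  0.74546076, -0.55643924]]), 't': array([-527.2463312 ,  -46.20245969, 1373.85279262])}
top {'fx': 594.0791551810686, 'fy': 594.0791551810686, 'cx': 319.5571612237218, 'cy': 238.82464862638412, 'R': array([[ 1.03930400e-02, -9.99945776e-01, -6.56265608e-04],
       [-9.74247274e-01, -9.97810065e-03, -2.25261376e-01],
       [ 2.25242613e-01,  2.98051547e-03, -9.74298148e-01]]), 't': array([  -5.18443364,  613.11699454, 1401.70158572])}
{'time': 0.1, 'joint_pos': array([-7.59381383e+01,  7.50984821e+00,  8.53226377e+01,  4.51089129e-04,
        8.72606360e+01, -4.89258964e+00]), 'qd': array([ 0.00889577, -0.17392524, -0.21065093, -0.10668287, -0.05457489,
       -0.05729056]), 'joint_efforts': array([ 1.12275724e-03, -5.70947635e+01, -5.01944196e+01, -3.73975417e-04,
        8.17278429e-03,  1.58178068e-05]), 'tool_pos': array([ 194.80070812, -566.98682671,  230.36289808]), 'tcp_rot': array([-1.79907256e+02, -8.39108400e-03,  1.89544226e+01]), 'ft_force': array([-0.21728449, -0.46621091, -0.33942493]), 'wrist_torque': array([-0.00531298, -0.02675281, -0.00772532]), 'finger_gap': 85.33015512821056} 18.700000000000003
```

View pics/scene0.png

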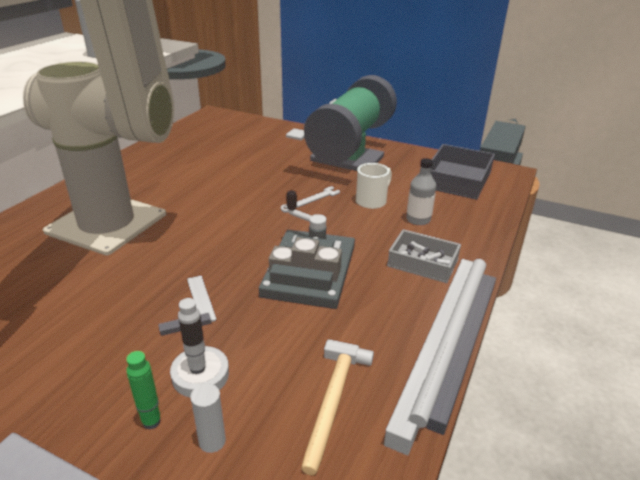

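View pics/top0.png

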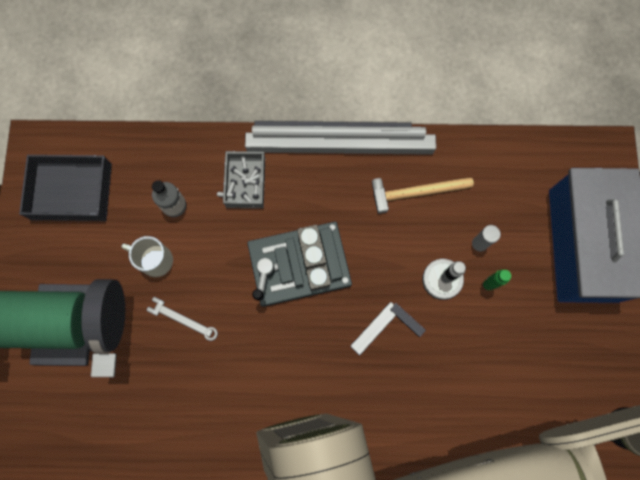

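Scene: the vise is at about (310,265) and the tester stands on the reference block at (195,340). Top: bar spots at (309,236), (314,255) and (318,277), crank hub (265,267), knob (258,295), tester top (458,268).

```bash
cat > h.py <<'E'
import numpy as np, cv2
from bench import *
from scipy.spatial.transform import Rotation as Rn
def ray(n,u,v,pose=None):
    p=camera_params(n)
    if n!="wrist":
        d=p["R"].T@np.array([(u-p["cx"])/p["fx"],(v-p["cy"])/p["fy"],1]); o=-p["R"].T@p["t"]
    else:
        x,y=(u-p["cx"])/p["fx"],(v-p["cy"])/p["fy"]; r=np.hypot(x,y)+1e-12
        d=np.array([x/r*np.sin(r),y/r*np.sin(r),np.cos(r)])
        T=p["tool_from_camera"]; Rt=Rn.from_euler("xyz",pose[1],degrees=True).as_matrix()
        o=Rt@T[:3,3]+pose[0]; d=Rt@T[:3,:3]@d
    return o,d/np.linalg.norm(d)
def plane(n,u,v,z,pose=None):
    o,d=ray(n,u,v,pose); return o+d*(z-o[2])/d[2]
def tri(r1,r2):
    A=np.array([r1[1],-r2[1]]).T; s=np.linalg.lstsq(A,r2[0]-r1[0],rcond=None)[0]
    a,b=r1[0]+s[0]*r1[1],r2[0]+s[1]*r2[1]; return (a+b)/2,np.linalg.norm(a-b)
def blobs(im,mask,box,amin=20):
    x0,y0,x1,y1=box; m=np.zeros_like(mask);m[y0:y1,x0:x1]=mask[y0:y1,x0:x1]
    n,l,s,c=cv2.connectedComponentsWithStats(m)
    return [(c[i].round(1),s[i]) for i in range(1,n) if s[i][4]>=amin]
E
python3 - <<'E'
from h import *
for n,b1,b2 in(("top",(245,215,355,310),(400,225,520,310)),("scene",(255,185,360,305),(120,290,260,460))):
    im=cv2.imread(f"pics/{n}0.png"); m=(im.min(2)>160).astype(np.uint8)*255
    print(n)
    for b in(b1,b2):
        for c,s in blobs(im,m,b): print(c,s)
t=cv2.imread("pics/top0.png"); a=cv2.resize(t[220:310,240:360],None,fx=5,fy=5,interpolation=cv2.INTER_CUBIC)
s=cv2.imread("pics/scene0.png"); 
cv2.imwrite("pics/c1.png",a)
for u,v,z in((309.5,236,83),(314,255,98),(318.5,277,68)): print(plane("top",u,v,z).round(1))
print("block",plane("top",444,279,24),"knob",plane("top",258,295,137),"piv",plane("top",265,267,100), "probe top",plane("top",458,268,174),plane("scene",187,304,174))
E
```

```text
top
[308.9 235.9] [301 228  17  17 216]
[272.6 247.4] [263 243  23   9  80]
[313.3 254.1] [305 246  17  17 225]
[263.9 268.4] [258 258  14  31 218]
[318.1 276.1] [310 268  17  17 223]
[344.9 279.9] [343 278   5   5  22]
[281.3 286.3] [271 283  23   8  97]
[491.1 233.4] [484 226  16  16 188]
[440.1 279. ] [424 260  39  38 756]
[458.8 267.1] [454 262  11  11  85]
scene
[317.6 195.7] [297 187  42  19 198]
[311.7 217.1] [293 210  33  14 190]
[304.7 244.1] [295 239  20  12 189]
[337.1 244. ] [334 241   7   8  39]
[281.8 252.6] [273 247  18  12 177]
[327.7 253.1] [318 248  20  12 190]
[266.  282.5] [263 281   7   4  24]
[331.4 292. ] [328 290   7   5  27]
[197.2 304.8] [179 290  37  31 642]
[201.1 376.4] [ 170  347   58   60 1914]
[617.   25.9  83. ]
[566.4  14.1  98. ]
[517.8   2.7  68. ]
block [ 523.19049441 -312.9882325    24.        ] knob [462.94177847 141.80359641 137.        ] piv [535.47514991 131.21213381 100.        ] probe top [ 524.29385415 -314.31146748  174.        ] [ 527.82589383 -321.98693445  174.        ]
```

View pics/c1.png

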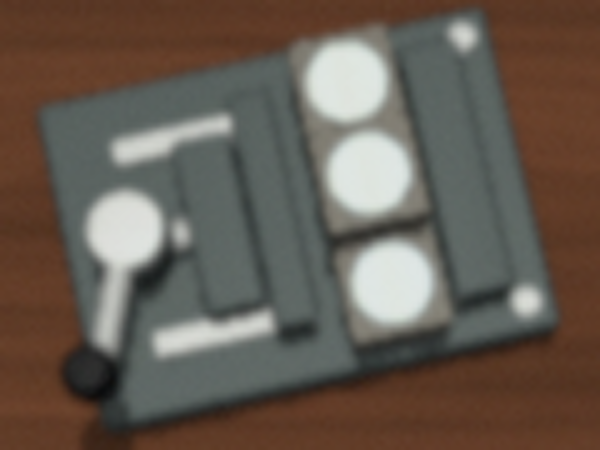

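The crop shows the vise clearly: hub (125,230), knob (88,370), bed corners (40,105), (487,10), (552,335), spots at (347,80), (369,173), (392,282). The bar has a gap to the fixed jaw.

```bash
python3 - <<'E'
from h import *
f=lambda x,y,z:plane("top",240+(x-2)/5,220+(y-2)/5,z)[:2]
W=np.array([f(40,105,30),f(487,10,30),f(552,335,30)])
L=np.array([[85,155],[85,-80],[-85,-80.]])
m1,m2=L.mean(0),W.mean(0); A,B=L-m1,W-m2
yaw=np.arctan2((A[:,0]*B[:,1]-A[:,1]*B[:,0]).sum(),(A*B).sum())
R=np.array([[np.cos(yaw),-np.sin(yaw)],[np.sin(yaw),np.cos(yaw)]]);o=m2-R@m1
print("yaw",np.degrees(yaw),"o",o,"res",(W-(L@R.T+o)).round(1))
tov=lambda w:R.T@(np.array(w)[:2]-o)
piv=o+R@[0,120]; a=np.radians(170); k=piv+R@(75*np.array([np.cos(a),np.sin(a)]))
print("piv",piv,"knob",k,"knob seen",f(88,368,137),"hub",[f(125,230,z) for z in(90,105)])
S={}
for n,cs in(("top",[(318.1,276.1),(308.9,235.9),(313.3,254.1)]),("scene",[(281.8,252.6),(327.7,253.1),(304.7,244.1)])):
    for c,z in zip(cs,(68,83,98)):
        w=plane(n,*c,z); print(n,w.round(1),"vise",tov(w).round(1))
print("block",[plane("top",443.5,279,24).round(1)],plane("scene",199.5,371,24).round(1), "probetop",plane("top",458.8,267.1,174).round(1),plane("scene",187,303.5,174).round(1))
im=cv2.imread("pics/scene0.png")
for u,v in((291,196),):pass
cv2.imwrite("pics/c2.png",np.hstack([cv2.resize(im[180:310,255:365],None,fx=4,fy=4,interpolation=2)[:520],cv2.resize(im[290:420,160:240],None,fx=4,fy=4,interpolation=2)]))
E
```

```text
yaw 12.174622639260669 o [566.81830036  17.39963727] res [[-1.4 -2.5]
 [ 1.4 -0.1]
 [-0.   2.6]]
piv [541.51127714 134.70076504] knob [466.56529056 131.85487404] knob seen [467.10254746 143.79474475] hub [array([540.70853088, 133.24376252]), array([537.9600546, 131.7956486])]
top [520.    3.7  68. ] vise [-48.6  -3.5]
top [617.2  27.4  83. ] vise [51.4 -0.9]
top [568.6  15.8  98. ] vise [ 1.4 -2. ]
scene [517.9   0.   68. ] vise [-51.5  -6.6]
scene [615.7  23.6  83. ] vise [49.1 -4.3]
scene [567.2  12.1  98. ] vise [-0.8 -5.2]
block [array([ 523.2, -311.7,   24. ])] [ 532.4 -323.    24. ] probetop [ 526.4 -316.2  174. ] [ 527.1 -321.   174. ]
```

View pics/c2.png

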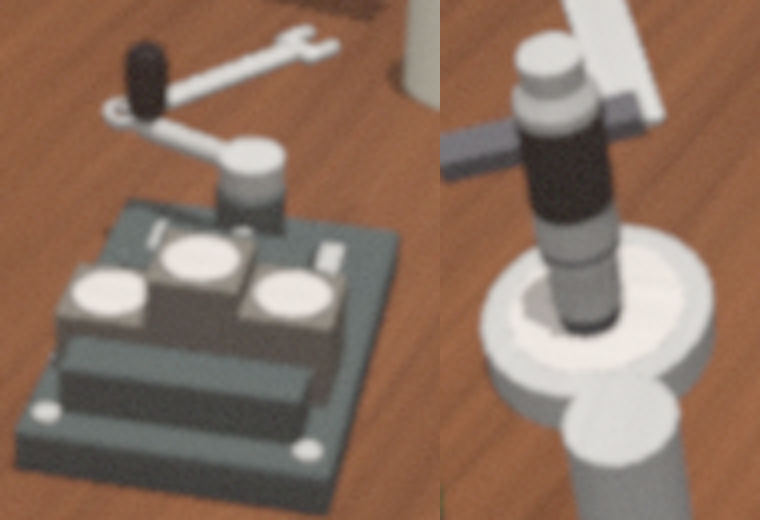

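Crop: knob top at (147,48), hub top (252,157), and the tester upright on the block. The crank appears slightly past 0. I'll move over the vise and refine with the wrist camera.

Request:
servo_tool:
  motion:
    - [50,33,-35,-12,0,0,0.11]
    - [50,29,-38,-10,0,0,0.11]
    - [50,25,-41,-8,0,0,0.11]
    - [50,20,-44,-6,0,0,0]
    - [50,20,-44,-6,0,0,0]
    - [50,20,-44,-6,0,0,0]
    - [50,20,-44,-6,0,0,0]
    - [50,20,-44,-6,0,0,0]
    - [50,20,-44,-6,0,0,0]
    - [50,20,-44,-6,0,0,0]
  force: 60

```text
time: 1.1
tool_pos: [399.8, -119.5, 298.7]
tcp_rot: [-179.2, 0.3, -1.4]
ft_force: [0.9, -0.3, 0.1]
finger_gap: 50.1
```

Request:
servo_tool:
  motion:
    - [50,14,-46,0,0,0,-0.02]
    - [50,14,-46,0,0,0,0]
    - [50,14,-46,0,0,0,0]
    - [50,14,-46,0,0,0,0]
    - [50,12,-35,0,0,0,0]
    - [50,0,0,0,0,0,0]

```text
time: 1.7
tool_pos: [470.5, 113.7, 300.8]
tcp_rot: [-179.2, 0.3, 0.2]
ft_force: [-0.2, -0.9, 0.2]
finger_gap: 49.9
```

```bash
python3 - <<'E'
from h import *
s=sense(); print(s["tool_pos"],s["tcp_rot"],s["finger_gap"],s["qd"].round(2))
im=snapshot("wrist"); cv2.imwrite("pics/w1.png",im); p=camera_params("wrist"); print(p)
np.save("w1.npy",np.r_[s["tool_pos"],s["tcp_rot"]])
E
```

```text
[470.47335741 113.66952134 300.79306617] [-1.79155324e+02  2.80158209e-01  1.73585879e-01] 49.876613297066804 [-0.82 -0.81  1.12 -1.73  0.91 -1.91]
{'fx': 371.64829954431775, 'fy': 371.64829954431775, 'cx': 318.5782313313108, 'cy': 241.7399518203897, 'tool_from_camera': array([[ 1.04402336e-03, -9.55926205e-01, -2.93605179e-01,
         7.45694482e+01],
       [ 9.99999074e-01,  7.41641783e-04,  1.14121821e-03,
        -7.33580736e-01],
       [-8.73170520e-04, -2.93606099e-01,  9.55926094e-01,
        -1.42185707e+02],
       [ 0.00000000e+00,  0.00000000e+00,  0.00000000e+00,
         1.00000000e+00]])}
```

View pics/w1.png

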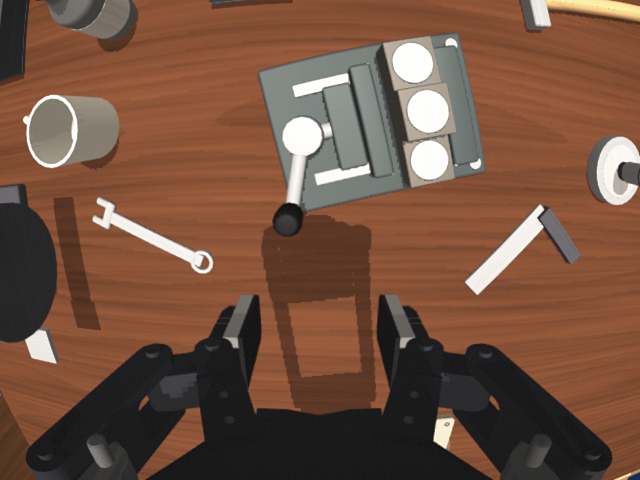

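Wrist view: knob top (287,218), hub (303,137), spots (412,63), (427,111), (430,160), bed corners (259,73), (459,34), (485,171).

```bash
python3 - <<'E'
from h import *
a=np.load("w1.npy"); po=(a[:3],a[3:]); im=cv2.imread("pics/w1.png")
m=(im.min(2)>190).astype(np.uint8)*255
for c,s in blobs(im,m,(255,25,490,240)): print(c,s)
k=(im.max(2)<60).astype(np.uint8)*255
for c,s in blobs(im,k,(265,195,315,245)): print("dark",c,s)
P=lambda u,v,z:plane("wrist",u,v,z,po).round(1)
W=np.array([P(259,73,30),P(459,34,30),P(485,171,30)])[:,:2]
L=np.array([[85,155],[85,-80],[-85,-80.]])
m1,m2=L.mean(0),W.mean(0); A,B=L-m1,W-m2
y=np.arctan2((A[:,0]*B[:,1]-A[:,1]*B[:,0]).sum(),(A*B).sum());R=np.array([[np.cos(y),-np.sin(y)],[np.sin(y),np.cos(y)]]);o=m2-R@m1
print("yaw",np.degrees(y),"o",o,"res",(W-(L@R.T+o)).round(1).tolist())
piv=o+R@[0,120];print("piv",piv)
print("knob top",P(287,217,137),"hub",P(303,137,105))
for u,v,z in((430,160,68),(412,63,83),(427,111,98)):
    w=P(u,v,z); print(w,R.T@(w[:2]-o))
kt,e=tri(ray("top",257.6,293.6),ray("scene",291.6,192)); print("tri knob",kt,e)
print("tri w/top",tri(ray("top",257.6,293.6),ray("wrist",287,217,po)),"tri probe top",tri(ray("top",458.8,267.1),ray("scene",187,303.5)))
print("mid spot tri",tri(ray("top",313.3,254.1),ray("wrist",427,111,po)))
E
```

```text
[450.6  41.9] [446  38  11   9  65]
[412.3  62.3] [ 392   43   41   40 1266]
[318.3  84.5] [293  74  55  23 559]
[427.6 110.9] [ 407   90   42   43 1379]
[299.8 149. ] [ 283  117   39   87 1709]
[326.6 129.4] [322 124  10  12  85]
[429.1 159.6] [ 411  141   37   39 1138]
[475.6 164.2] [470 159  11  10  63]
[340.1 174.1] [315 164  55  21 529]
dark [288.1 219.3] [273 203  31  33 673]
yaw 13.923737899254105 o [565.86480501  16.33317262] res [[-1.1, -3.4], [-2.2, -0.0], [3.3, 3.5]]
piv [536.98918172 132.8071971 ]
knob top [472.  143.3 137. ] hub [538.6 131.2 105. ]
[517.7   3.   68. ] [-49.95793623  -1.35149591]
[614.3  27.9  83. ] [49.79534531 -0.42801257]
[566.4  16.4  98. ] [ 0.53554998 -0.06392029]
tri knob [466.52871166 143.12057485 133.88545577] 0.17741671479702015
tri w/top (array([468.26503315, 144.65453093, 121.5730227 ]), np.float64(0.3331442736045255)) tri probe top (array([ 525.88403568, -317.75888734,  171.3267194 ]), np.float64(2.703520133190625))
mid spot tri (array([567.33741164,  16.24791063,  99.26861824]), np.float64(2.2878311765720696))
```

Request:
servo_tool:
  motion:
    - [50,-3,-30,20,0,0,0]
    - [50,0,0,45,-0.013,0,0]
    - [50,0,0,45,0,0,0]
    - [50,0,0,0,0,0,0]
  force: 25

```text
time: 2.15
tool_pos: [466.8, 140.6, 189.2]
tcp_rot: [179.9, 0.2, 0.0]
ft_force: [-1.1, 0.1, 0.1]
finger_gap: 50.2
```

Request:
servo_tool:
  motion:
    - [50,0,-3,40,0,0,0]
    - [50,0,0,40,0,0,0]
    - [50,0,0,12,0,0,0]
    - [50,0,0,0,0,0,0]
    - [20,0,0,0,0,0,0]
    - [20,0,0,0,0,0,0]
    - [20,0,0,0,0,0,0]
    - [20,0,0,0,0,0,0]

```text
time: 2.95
tool_pos: [472.5, 140.3, 107.0]
tcp_rot: [-180.0, -0.4, -0.3]
ft_force: [3.7, 1.8, -14.4]
finger_gap: 25.5
```

```bash
python3 - <<'E'
from h import *
s=sense(); print(s["tool_pos"],s["tcp_rot"],s["finger_gap"],s["ft_force"])
cv2.imwrite("pics/w2.png",snapshot("wrist"))
E
```

```text
[472.47082935 140.2966903  106.95924671] [-179.95938389   -0.41598458   -0.29080514] 25.485259051856946 [  3.65833937   1.76707151 -14.41646397]
```

View pics/w2.png

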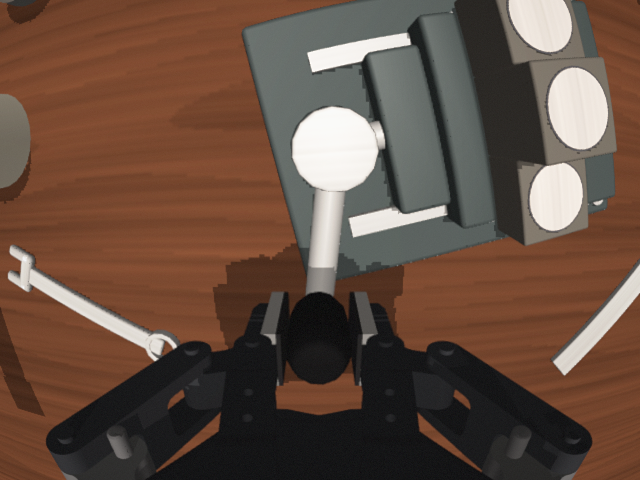

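```bash
python3 - <<'E'
from h import *
s=sense(); po=(s["tool_pos"],s["tcp_rot"]); P=lambda u,v,z:plane("wrist",u,v,z,po).round(1)
for v in (350,355,360): print(v,P(319,v,137))
print("rear edge",P(319,383,137),"sides",P(286,352,137),P(351,352,137),"front bottom",P(319,292,91))
print("hub", P(335,149,100),P(335,149,114))
print("pad front edge",[P(272,292,z) for z in(97,107)])
print("spots",P(556,196,68),P(578,108,98))
E
```

```text
350 [471.8 140.7 137. ]
355 [469.6 140.7 137. ]
360 [467.4 140.7 137. ]
rear edge [456.6 140.8 137. ] sides [470.9 152.6 137. ] [470.8 129.2 137. ] front bottom [474.  140.6  91. ]
hub [539.8 134.  100. ] [540.4 134.6 114. ]
pad front edge [array([476.7, 161.9,  97. ]), array([481.2, 160.5, 107. ])]
spots [518.4   4.8  68. ] [566.7  16.7  98. ]
```

Request:
servo_tool:
  motion:
    - [42,0,0,0,0,0,0]
    - [42,0,0,0,0,0,0]
    - [42,-4,-1,6,0,0.007,0]
    - [42,0,0,5,0,0,0]
    - [42,0,0,0,0,0,0]

```text
time: 3.5
tool_pos: [472.0, 141.5, 100.5]
tcp_rot: [-180.0, -1.3, -0.3]
ft_force: [-0.3, 0.6, -0.0]
finger_gap: 41.7
```

Request:
servo_tool:
  motion:
    - [42,-5,-2,4,0,-0.022,0]
    - [42,0,0,0,0,0,0]

```text
time: 3.7
tool_pos: [466.6, 143.7, 96.2]
tcp_rot: [-179.9, 0.0, -0.3]
ft_force: [-0.0, 1.1, -0.6]
finger_gap: 41.9
```

Request:
servo_tool:
  motion:
    - [20,0,0,0,0,0,0]
    - [20,0,0,0,0,0,0]
    - [20,0,0,0,0,0,0]

```text
time: 4.0
tool_pos: [466.7, 143.2, 96.4]
tcp_rot: [180.0, 0.1, -0.3]
ft_force: [-1.4, -0.2, 0.7]
finger_gap: 25.9
```

Request:
servo_tool:
  motion:
    - [20,1.5,-8,0,0,0,0]
    - [20,2.5,-8,0,0,0,0]
    - [20,3,-7.5,0,0,0,0]
    - [20,4,-7,0,0,0,0]
    - [20,4.5,-6.5,0,0,0,0]
    - [20,5,-6,0,0,0,0]

```text
time: 4.6
tool_pos: [485.8, 184.0, 96.3]
tcp_rot: [179.6, 0.4, -0.4]
ft_force: [-2.3, -4.8, 3.8]
finger_gap: 26.0
```

Request:
servo_tool:
  motion:
    - [20,8,-8,0,0,0,0]
    - [20,9.5,-6.5,0,0,0,0]
    - [20,10.5,-5,0,0,0,0]
    - [20,11,-3.5,0,0,0,0]
    - [20,11,-2,0,0,0,0]

```text
time: 5.1
tool_pos: [534.8, 208.0, 96.2]
tcp_rot: [179.3, 0.7, -0.4]
ft_force: [-6.1, -7.4, 7.0]
finger_gap: 25.8
```

Request:
servo_tool:
  motion:
    - [20,9,-0.5,0,0,-0.006,0]
    - [20,9,0.5,0,0,-0.006,0]
    - [20,6,1,0,0,0,0]
  force: 45

```text
time: 5.4
tool_pos: [557.3, 206.4, 96.1]
tcp_rot: [179.2, 1.8, -0.4]
ft_force: [-20.5, 1.4, 10.3]
finger_gap: 25.5
```

Request:
servo_tool:
  motion:
    - [20,4,1,0,0,0.02,0]
    - [20,4,1,0,0,0.01,0]
    - [20,0,0,0,0,0,0]

```text
time: 5.7
tool_pos: [556.5, 206.6, 96.3]
tcp_rot: [179.3, 1.3, -0.3]
ft_force: [0.7, -5.2, 2.4]
finger_gap: 25.7
```

```bash
python3 - <<'E'
from h import *
s=sense(); print(s["tool_pos"],s["tcp_rot"],s["finger_gap"],s["ft_force"])
cv2.imwrite("pics/w3.png",snapshot("wrist"))
E
```

```text
[556.50671603 206.55776119  96.34473954] [179.25122352   1.2632867   -0.31127817] 25.65919742146199 [ 0.74323085 -5.23254636  2.35801649]
```

View pics/w3.png

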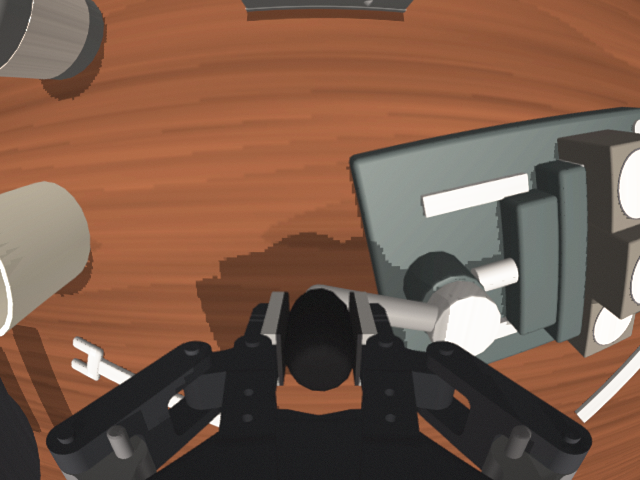

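The knob is held at crank angle ≈77° (bearing). I'll push once more to confirm the stop.

Request:
servo_tool:
  motion:
    - [20,5,1,0,0,0,0]
    - [20,7,1.5,0,0,0,0]

```text
time: 5.95
tool_pos: [558.2, 206.3, 95.5]
tcp_rot: [179.3, 2.5, -0.2]
ft_force: [-45.4, 1.7, 31.1]
finger_gap: 25.5
```

Request:
servo_tool:
  motion:
    - [20,-1,0,0,0,0,0]
    - [44,0,0,0,0,0,0]
    - [44,0,0,0,0,0,0]
    - [44,0,0,0,0,0,0]
    - [44,0,0,-25,0,-0.02,0]
    - [44,0,0,-45,0.006,-0.01,0]
    - [44,0,15,-50,0,0,0]
    - [44,-10,40,-50,0,0,0]
    - [44,-20,45,-15,0,0,0]
    - [44,0,0,0,0,0,0]

```text
time: 6.95
tool_pos: [540.0, 116.0, 275.5]
tcp_rot: [179.5, 4.7, -0.1]
ft_force: [0.8, 0.6, 0.0]
finger_gap: 43.6
```

```bash
python3 - <<'E'
from h import *
s=sense(); print(s["time"],s["tool_pos"],s["tcp_rot"],s["finger_gap"],s["ft_force"])
im=snapshot("wrist");cv2.imwrite("pics/w4.png",im);np.save("w4.npy",np.r_[s["tool_pos"],s["tcp_rot"]])
t=snapshot("top");cv2.imwrite("pics/t4.png",t)
h,w=240,300
c=np.hstack([cv2.resize(im,(480,360)),cv2.resize(t[215:310,240:320],(303,360),interpolation=2)]);cv2.imwrite("pics/c4.png",c)
E
```

```text
6.95 [540.00806824 116.04150373 275.52375177] [ 1.79547354e+02  4.72001701e+00 -5.04697894e-02] 43.56641184782748 [0.81295642 0.62456148 0.02916166]
```

View pics/c4.png

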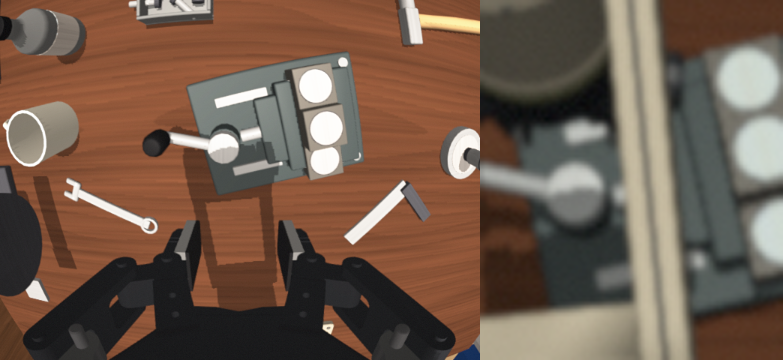

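The jaw now touches the bar and the crank points to +y. Next I'll measure the clamped bar's spots.

```bash
python3 - <<'E'
from h import *
a=np.load("w4.npy"); po=(a[:3],a[3:]); im=cv2.imread("pics/w4.png")
m=(im.min(2)>190).astype(np.uint8)*255
Z={}
for c,s in blobs(im,m,(380,80,500,250)):
    print(c,s,[plane("wrist",*c,z,po)[:2].round(1) for z in (68,83,98)] if s[4]>300 else '')
t=cv2.imread("pics/t4.png"); m=(t.min(2)>160).astype(np.uint8)*255
for c,s in blobs(t,m,(290,215,345,300),100): print("top",c,[plane("top",*c,z)[:2].round(1) for z in (68,83,98)])
s=cv2.imread("pics/scene0.png")
# probe and neighbours
print("offcut",plane("top",491.1,233.4,110),"green",plane("top",503,276,160))
# ref block from wrist, outer ellipse
m=(im.min(2)>120).astype(np.uint8)*255
for c,s in blobs(im,m,(580,150,640,250),100): print("block",c,s)
E
```

```text
[457.1  83.7] [451  80  13   9 101] 
[420.3 114.2] [ 399   92   44   45 1523] [array([616.3,  20.3]), array([616.7,  24.5]), array([617.2,  28.8])]
[434.8 170.5] [ 414  149   43   44 1504] [array([562.7,   2.4]), array([565.5,   7.5]), array([568.3,  12.5])]
[432.9 213.8] [ 414  196   38   37 1083] [array([5.187e+02, 3.000e-01]), array([523.4,   5.5]), array([528.1,  10.6])]
top [310.5 235.3] [array([622.3,  23.7]), array([618.8,  23.5]), array([615.2,  23.2])]
top [315.1 253.7] [array([575.8,  11.7]), array([572.8,  11.6]), array([569.7,  11.4])]
top [319.6 275.7] [array([5.21e+02, 1.00e-01]), array([518.5,   0. ]), array([516.,   0.])]
offcut [ 621.55044275 -412.69010672  110.        ] green [ 509.32072451 -419.74542292  160.        ]
block [616.1 204. ] [ 596  171   44   68 1905]
```

Request:
servo_tool:
  motion:
    - [60,0,45,-10,0,0.04,0]
    - [60,0,48,-10,0,0.04,0]
    - [60,0,50,0,0,0,0]
    - [60,-10,50,0,0,0,0]
    - [60,-10,50,0,0,0,0]
    - [60,0,50,0,0,0,0]
    - [60,0,40,0,0,0,0]
    - [60,0,0,0,0,0,0]
  force: 60

```text
time: 7.85
tool_pos: [524.0, -213.1, 280.8]
tcp_rot: [-179.9, 0.9, 0.9]
ft_force: [-0.3, 0.3, 0.5]
finger_gap: 60.0
```

```bash
python3 - <<'E'
from h import *
s=sense(); print(s["tool_pos"],s["tcp_rot"])
im=snapshot("wrist");cv2.imwrite("pics/w5.png",im);np.save("w5.npy",np.r_[s["tool_pos"],s["tcp_rot"]])
E
```

```text
[ 523.97609207 -213.13988976  280.75445241] [-179.90225342    0.92939949    0.86505915]
```

View pics/w5.png

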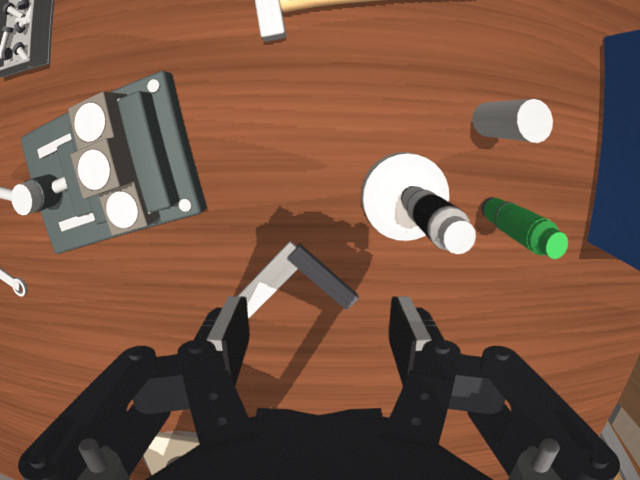

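Wrist view: tester top (459,236), foot near (409,196), block disc centre (405,197), offcut top (536,120), green bottle top (556,244).

```bash
python3 - <<'E'
from h import *
a=np.load("w5.npy"); po=(a[:3],a[3:]); im=cv2.imread("pics/w5.png")
P=lambda u,v,z:plane("wrist",u,v,z,po)[:2].round(1)
m=(im.min(2)>190).astype(np.uint8)*255
for c,s in blobs(im,m,(355,140,560,260),100): print(c,s)
print("top",P(459,236.5,174),"tri",tri(ray("wrist",459,236.5,po),ray("top",458.8,267.1)),"block",P(405.5,196.5,24),"L/R",P(362,197,24),P(450,195,24),P(406,153,24),P(404,240,24))
print("offcut",P(536,120,110),"green",P(557,244,150))
E
```

```text
[399.6 192.9] [ 363  154   86   86 4297]
[449.7 214.3] [433 209  31  15 141]
[459.2 236.8] [444 221  31  33 816]
top [ 526.1 -315.3] tri (array([ 526.20141234, -315.76992969,  174.07235315]), np.float64(0.8904255154122457)) block [ 525.8 -308.6] L/R [ 523.8 -259.8] [ 529.7 -361.1] [ 574.1 -306.2] [ 475.3 -310.9]
offcut [ 621.4 -412.2] green [ 513.9 -426.4]
```

Request:
servo_tool:
  motion:
    - [60,2,50,0,0,0.016,0.015]
    - [60,0,50,15,0,0,0]
    - [60,0,2,45,0,0,0]
    - [60,0,0,0,0,0,0]

```text
time: 8.3
tool_pos: [530.6, -306.6, 214.2]
tcp_rot: [-179.5, 0.1, 0.5]
ft_force: [-1.0, 0.8, -1.4]
finger_gap: 60.0
```

Request:
servo_tool:
  motion:
    - [60,-4.5,9,5,0,0,0.008]
    - [60,0,0,0,0,0,0]

```text
time: 8.5
tool_pos: [527.2, -313.3, 209.6]
tcp_rot: [-179.4, 0.2, 0.2]
ft_force: [1.4, 0.8, -0.6]
finger_gap: 59.8
```

Request:
servo_tool:
  motion:
    - [60,-1,2,30,-0.01,0.003,0]
    - [60,0,0,35,0,0,0]
    - [60,0,0,30,0,0,0]
    - [60,0,0,6,0,0,0]
    - [60,0,0,0,0,0,0]

```text
time: 9.0
tool_pos: [534.4, -314.1, 119.3]
tcp_rot: [179.5, -0.9, 0.5]
ft_force: [0.0, 0.7, 0.9]
finger_gap: 59.8
```

Request:
servo_tool:
  motion:
    - [60,-8,1.5,10,0.009,-0.016,0]
    - [60,0,0,0,0,0,0]

```text
time: 9.2
tool_pos: [528.2, -316.4, 113.0]
tcp_rot: [179.9, -0.1, 0.6]
ft_force: [0.1, 0.1, -0.6]
finger_gap: 59.6
```

Request:
servo_tool:
  motion:
    - [60,-2,-1,4.5,0.002,-0.002,0]
    - [60,0,0,0,0,0,0]

```text
time: 9.4
tool_pos: [527.2, -316.5, 110.9]
tcp_rot: [179.9, -0.2, 0.6]
ft_force: [0.4, 0.6, 0.0]
finger_gap: 60.2
```

Request:
servo_tool:
  motion:
    - [25,0,0,0,0,0,0]
    - [25,0,0,0,0,0,0]
    - [25,0,0,0,0,0,0]
    - [25,0,0,0,0,0,0]
  force: 60

```text
time: 9.8
tool_pos: [527.7, -317.0, 112.1]
tcp_rot: [179.8, -0.3, 0.5]
ft_force: [0.5, 0.0, 0.1]
finger_gap: 33.5
```

Request:
servo_tool:
  motion:
    - [25,0,0,-12,0,0,0]
    - [25,0,0,-40,0,0,0]
    - [25,0,0,-45,0,0,0]
    - [25,0,-20,-25,0,0,0]
    - [25,0,-40,0,0,0,0]
    - [25,0,-45,0,0,0,0]
    - [25,0,-45,0,0,0,0]
    - [25,0,-45,0,0,0,0]
    - [25,0,-35,0,0,0,0]
    - [25,0,0,0,0,0,0]

```text
time: 10.8
tool_pos: [522.5, -78.6, 242.5]
tcp_rot: [-180.0, -0.2, 0.3]
ft_force: [0.4, -0.7, -3.1]
finger_gap: 33.4
```

```bash
python3 - <<'E'
from h import *
s=sense(); print(s["tool_pos"],s["tcp_rot"],s["finger_gap"],s["ft_force"])
im=snapshot("wrist");cv2.imwrite("pics/w6.png",im);np.save("w6.npy",np.r_[s["tool_pos"],s["tcp_rot"]])
E
```

```text
[522.50961819 -78.59181606 242.50386731] [-179.96318003   -0.17998302    0.29181898] 33.434429592643795 [ 0.37439885 -0.72959593 -3.12661479]
```

View pics/w6.png

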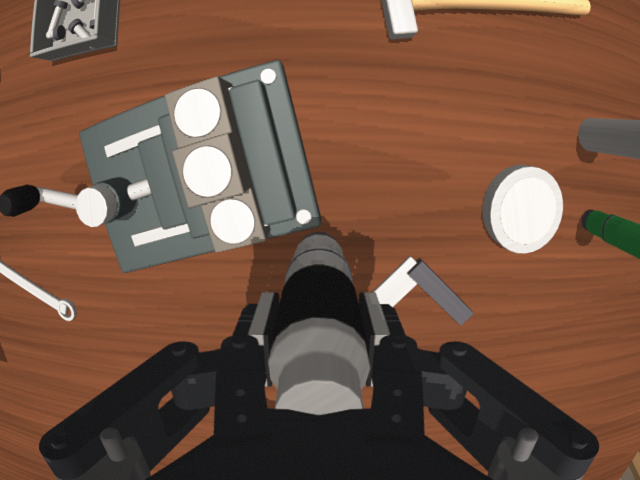

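Tester held upright; spots at (197,113), (207,171), (232,221); block top (524,209).

```bash
python3 - <<'E'
from h import *
a=np.load("w6.npy"); po=(a[:3],a[3:]); im=cv2.imread("pics/w6.png")
P=lambda c,z:plane("wrist",*c,z,po)[:2].round(1)
m=(im.min(2)>190).astype(np.uint8)*255
for (c,s),z in zip(blobs(im,m,(160,80,260,255),300),(83,98,68)): print(c,s[4],z,P(c,z))
for c,s in blobs(im,m,(480,160,570,255),300): print("block",c,s,P(c,24),P((527,209),24))
print("foot front edge",P((320,235),154.4),"x expected",a[0]+14-1.6)
E
```

```text
[196.7 112.2] 1703 83 [616.1  23.1]
[206.6 171. ] 1874 98 [567.7  11.2]
[231.9 221. ] 1491 68 [519.3  -0.7]
block [526.3 209.6] [ 491  167   72   86 4816] [ 525.6 -308. ] [ 526.3 -308.8]
foot front edge [531.2 -78.9] x expected 534.9096181921159
```

Request:
servo_tool:
  motion:
    - [25,0,-40,0,0,-0.003,0]
    - [25,0,-38,25,0,0,0]
    - [25,0,0,35,0,0,0]
    - [25,0,0,0,0,0,0]

```text
time: 11.25
tool_pos: [523.7, -4.1, 184.0]
tcp_rot: [179.8, -0.2, 0.1]
ft_force: [-1.2, 0.2, -4.0]
finger_gap: 33.6
```

Request:
servo_tool:
  motion:
    - [25,-2,-4,10,0.003,-0.003,0]
    - [25,0,0,10,0,0,0]
    - [25,0,0,0,0,0,0]

```text
time: 11.55
tool_pos: [523.0, -2.6, 165.8]
tcp_rot: [179.9, -0.2, -0.1]
ft_force: [0.6, -0.3, -3.8]
finger_gap: 33.4
```

Request:
servo_tool:
  motion:
    - [25,-2,-3.5,5,0,-0.003,0]
    - [25,0,0,3,0,0,0]
    - [25,0,0,0,0,0,0]

```text
time: 11.85
tool_pos: [522.2, -0.4, 159.4]
tcp_rot: [179.9, -0.2, -0.2]
ft_force: [0.4, -1.1, -2.7]
finger_gap: 33.5
```

Request:
servo_tool:
  motion:
    - [25,0,0,3,0,0,0]
    - [25,0,0,3,0,0,0]
    - [25,0,0,2,0,0,0]

```text
time: 12.15
tool_pos: [523.3, -0.6, 153.1]
tcp_rot: [179.9, -0.3, -0.2]
ft_force: [-2.8, -0.1, 4.0]
finger_gap: 33.5
```

Request:
servo_tool:
  motion:
    - [25,0,0,0.5,0,0,0]
    - [25,0,0,0.5,0,0,0]
    - [25,0,0,0.5,0,0,0]

```text
time: 12.45
tool_pos: [523.4, -0.5, 152.7]
tcp_rot: [179.9, -0.4, -0.2]
ft_force: [-3.4, 0.9, 3.9]
finger_gap: 33.6
```

Request:
servo_tool:
  motion:
    - [25,0,0,0.5,0,0,0]
    - [25,0,0,0.5,0,0,0]
    - [25,0,0,0.5,0,0,0]

```text
time: 12.75
tool_pos: [523.4, -0.5, 151.6]
tcp_rot: [179.9, -0.4, -0.2]
ft_force: [-3.6, -0.2, 5.0]
finger_gap: 33.6
```

```bash
python3 - <<'E'
from h import *
s=sense(); print(s["tool_pos"],s["tcp_rot"],s["ft_force"])
a=snapshot("scene");cv2.imwrite("pics/s7.png",a)
im=snapshot("wrist");cv2.imwrite("pics/w7.png",im)
cv2.imwrite("pics/c7.png",np.hstack([cv2.resize(im,(480,360))[60:],cv2.resize(a[190:300,250:350],(273,300),interpolation=2)]))
E
```

```text
[523.44687505  -0.52842076 151.63090718] [179.87126364  -0.36624856  -0.20794789] [-3.6099458  -0.16323026  5.02694361]
```

View pics/c7.png

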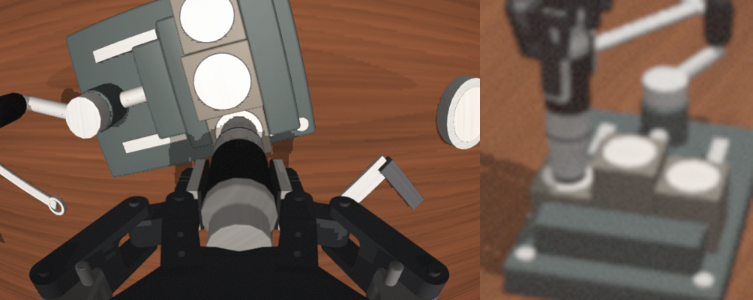

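Both views show the foot sitting inside the low spot, with a bright rim all round. Lift and go over to the middle-height spot.

Request:
servo_tool:
  motion:
    - [25,0,0,-15,0,0,0]
    - [25,0,0,-40,0,-0.005,0]
    - [25,20,-4,-5,0,0,0]
    - [25,40,-10,0,0,0,0]
    - [25,36,-10,0,0,0,0]
    - [25,0,0,0,0,0,0]

```text
time: 13.45
tool_pos: [622.4, 23.7, 213.8]
tcp_rot: [179.9, -0.1, -0.3]
ft_force: [-1.3, -0.2, -3.6]
finger_gap: 33.7
```

Contact is expected near TCP z ≈ 171.

Request:
servo_tool:
  motion:
    - [25,-2,0,20,0,0,0]
    - [25,0,0,10,0,0,0]
    - [25,0,0,2,0,0,0]
    - [25,0,0,0,0,0,0]

```text
time: 13.85
tool_pos: [621.1, 23.8, 181.2]
tcp_rot: [179.9, -0.1, -0.3]
ft_force: [-0.5, -0.4, -3.3]
finger_gap: 33.6
```

Request:
servo_tool:
  motion:
    - [25,-1,0,5,0,0,0]
    - [25,0,0,3,0,0,0]
    - [25,0,0,3,0,0,0]
    - [25,0,0,2,0,0,0]

```text
time: 14.25
tool_pos: [620.8, 23.3, 170.7]
tcp_rot: [179.9, -0.3, -0.3]
ft_force: [-0.7, 0.7, 2.3]
finger_gap: 33.6
```

Request:
servo_tool:
  motion:
    - [25,0,0,2.5,0,0,0]
    - [25,0,0,1.5,0,0,0]
    - [25,0,0,0.5,0,0,0]
    - [25,0,0,0.5,0,0,0]

```text
time: 14.65
tool_pos: [621.2, 23.3, 168.2]
tcp_rot: [179.9, -0.4, -0.3]
ft_force: [-3.9, -0.3, 4.7]
finger_gap: 33.5
```

Request:
servo_tool:
  motion:
    - [25,0,0,0.3,0,0,0]
    - [25,0,0,0.3,0,0,0]
    - [25,0,0,0.3,0,0,0]
    - [25,0,0,0.3,0,0,0]

```text
time: 15.05
tool_pos: [621.2, 23.3, 167.5]
tcp_rot: [179.9, -0.4, -0.3]
ft_force: [-3.8, 1.2, 4.2]
finger_gap: 33.5
```

Request:
servo_tool:
  motion:
    - [25,0,0,-15,0,0,0]
    - [25,0,0,-25,0,-0.005,0]
    - [25,-25,5,0,0,0,0]
    - [25,-25,6,0,0,0,0]
    - [25,0,0,0,0,0,0]

```text
time: 15.55
tool_pos: [570.7, 12.4, 209.0]
tcp_rot: [179.9, -0.2, -0.3]
ft_force: [0.2, -0.1, -3.2]
finger_gap: 33.6
```

Contact on the high spot is expected at TCP z ≈ 186.

Request:
servo_tool:
  motion:
    - [25,0,0,12,0,0,0]
    - [25,0,0,6,0,0,0]
    - [25,0,0,2,0,0,0]
    - [25,0,0,2,0,0,0]
    - [25,0,0,2,0,0,0]

```text
time: 16.05
tool_pos: [572.8, 12.5, 183.7]
tcp_rot: [179.9, -0.3, -0.3]
ft_force: [-2.9, -0.1, 3.2]
finger_gap: 33.9
```

Request:
servo_tool:
  motion:
    - [25,0,0,1,0,0,0]
    - [25,0,0,0.5,0,0,0]
    - [25,0,0,0.5,0,0,0]
    - [25,0,0,0.3,0,0,0]
    - [25,0,0,0.3,0,0,0]

```text
time: 16.55
tool_pos: [573.1, 12.5, 183.0]
tcp_rot: [179.8, -0.4, -0.3]
ft_force: [-4.6, 0.1, 4.2]
finger_gap: 33.6
```

```bash
python3 - <<'E'
from h import *
s=sense(); print(s["tool_pos"],s["tcp_rot"],s["ft_force"])
im=snapshot("wrist");a=snapshot("scene")
cv2.imwrite("pics/c8.png",np.hstack([cv2.resize(im,(480,360))[60:],cv2.resize(a[190:300,250:350],(273,300),interpolation=2)]))
E
```

```text
[573.11113252  12.51075587 182.97465119] [179.84883322  -0.35152298  -0.25391026] [-4.60059488  0.1308839   4.19500691]
```

View pics/c8.png

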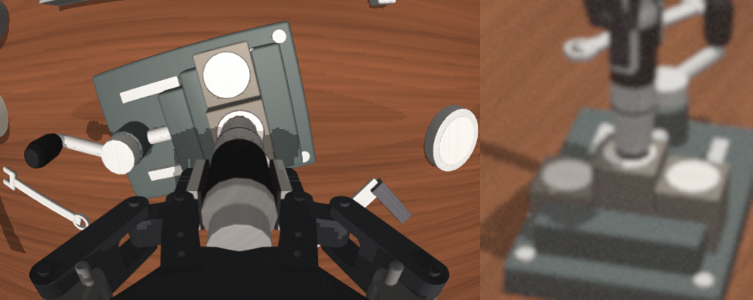

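The foot is inside the high spot, bright rim visible on all visible sides. Hold briefly, lift, and return to the reference block.

Request:
servo_tool:
  motion:
    - [25,0,0,0.3,0,0,0]
    - [25,0,0,0.3,0,0,0]
    - [25,0,0,-12,0,-0.005,0]
    - [25,0,5,-30,0,0,0]
    - [25,-5,35,-10,0,0,0]
    - [25,-8,45,0,0,0,0]
    - [25,-8,45,0,0,0,0]
    - [25,-8,45,0,0,0,0]
    - [25,-8,45,0,0,0,0]
    - [25,-6,45,0,0,0,0]

```text
time: 17.65
tool_pos: [531.6, -254.8, 237.7]
tcp_rot: [179.9, -0.3, 0.4]
ft_force: [1.3, 0.5, -3.3]
finger_gap: 33.8
```

Request:
servo_tool:
  motion:
    - [25,-3,40,0,0,-0.003,0]
    - [25,-1,16,25,0,0,0]
    - [25,0,0,40,0,0,0]
    - [25,0,0,25,0,0,0]
    - [25,0,0,10,0,0,0]
    - [25,0,0,0,0,0,0]

```text
time: 18.25
tool_pos: [527.5, -323.6, 136.6]
tcp_rot: [179.7, -0.4, -0.2]
ft_force: [0.1, -0.1, -3.3]
finger_gap: 33.5
```

Request:
servo_tool:
  motion:
    - [25,0,-11,7,0.005,-0.006,0]
    - [25,0,0,6,0,0,0]
    - [25,0,0,0,0,0,0]

```text
time: 18.55
tool_pos: [529.6, -311.8, 126.1]
tcp_rot: [179.9, -0.2, -0.1]
ft_force: [0.2, -0.1, -3.6]
finger_gap: 33.9
```

Request:
servo_tool:
  motion:
    - [25,-1.5,0,7,0,0,0]
    - [25,0,0,4,0,0,0]
    - [25,0,0,2,0,0,0]
    - [25,0,0,0,0,0,0]

```text
time: 18.95
tool_pos: [529.7, -312.1, 114.6]
tcp_rot: [179.7, -0.4, -0.0]
ft_force: [0.0, 0.0, -3.6]
finger_gap: 33.8
```

Request:
servo_tool:
  motion:
    - [25,0,0,1.5,0.005,-0.007,0]
    - [25,0,0,1,0,0,0]
    - [25,0,0,0.5,0,0,0]

```text
time: 19.25
tool_pos: [530.0, -312.6, 112.2]
tcp_rot: [180.0, -0.0, -0.1]
ft_force: [-0.3, 1.3, 0.9]
finger_gap: 33.1
```

Request:
servo_tool:
  motion:
    - [60,0,0,0,0,0,0]
    - [60,0,0,0,0,0,0]
    - [60,0,0,0,0,0,0]
    - [60,0,0,0,0,0,0]
    - [60,0,0,0,0,0,0]

```text
time: 19.75
tool_pos: [531.3, -313.7, 114.4]
tcp_rot: [179.8, -0.2, -0.1]
ft_force: [-0.2, 0.9, -0.3]
finger_gap: 60.2
```

Request:
servo_tool:
  motion:
    - [60,0,0,-20,0,0,0]
    - [60,0,0,-35,0,0,0]
    - [60,0,0,-45,0,0,0]
    - [60,0,-20,-30,0,0,0]
    - [60,0,-40,0,0,0,0]
    - [60,0,-30,0,0,0,0]
    - [60,0,0,0,0,0,0]

```text
time: 20.45
tool_pos: [530.5, -221.3, 249.8]
tcp_rot: [179.9, -0.3, -0.2]
ft_force: [0.4, 0.1, 0.0]
finger_gap: 60.1
```

```bash
python3 - <<'E'
from h import *
s=sense(); print(s["time"],s["tool_pos"],s["tcp_rot"],s["ft_force"])
im=snapshot("wrist");a=snapshot("scene")
cv2.imwrite("pics/c9.png",np.hstack([cv2.resize(im,(400,300)),cv2.resize(a[180:480,110:380],(400,444))[:300]]) if 0 else np.hstack([cv2.resize(im,(400,300)),a[150:450,80:460]]))
E
```

```text
20.45 [ 530.48144915 -221.32657149  249.80358093] [179.91995627  -0.25978993  -0.2259023 ] [0.42860047 0.09599495 0.04268859]
```

The viewer limit is reached, so I'll check the end state numerically.

```bash
python3 - <<'E'
from h import *
s=sense(); po=(s["tool_pos"],s["tcp_rot"]); im=snapshot("wrist"); t=snapshot("top"); sc=snapshot("scene")
m=(im.min(2)>190).astype(np.uint8)*255
for c,st in blobs(im,m,(0,60,560,270),200): print("w",c,st,[plane("wrist",*c,z,po)[:2].round(0).tolist() for z in(24,68,83,98,174)])
m=(t.min(2)>160).astype(np.uint8)*255
for c,st in blobs(t,m,(245,215,520,310),60): print("t",c,st,plane("top",*c,174)[:2].round(0))
m=(sc.min(2)>160).astype(np.uint8)*255
for c,st in blobs(sc,m,(160,290,240,360),60): print("s",c,st,[plane("scene",*c,174)[:2].round(0)])
E
```

```text
w [540.  125.3] [ 522  102   37   47 1394] [[625.0, -469.0], [623.0, -439.0], [622.0, -429.0], [621.0, -419.0], [617.0, -368.0]]
w [ 63.3 138.7] [ 49 119  30  41 965] [[618.0, 70.0], [617.0, 35.0], [616.0, 23.0], [615.0, 11.0], [613.0, -50.0]]
w [ 30.3 163.8] [ 17 152  31  24 265] [[595.0, 130.0], [596.0, 88.0], [596.0, 73.0], [596.0, 59.0], [598.0, -14.0]]
w [395.9 204.6] [ 356  164   93   94 4650] [[532.0, -303.0], [540.0, -293.0], [543.0, -290.0], [546.0, -287.0], [561.0, -270.0]]
w [ 67.8 189.4] [  52  169   32   42 1044] [[558.0, 70.0], [564.0, 35.0], [566.0, 23.0], [568.0, 11.0], [577.0, -50.0]]
w [  3.6 222.3] [  0 206  10  31 238] [[522.0, 201.0], [532.0, 150.0], [535.0, 133.0], [539.0, 116.0], [556.0, 28.0]]
w [ 99.9 230.4] [ 85 212  31  38 935] [[508.0, 29.0], [519.0, -1.0], [523.0, -11.0], [527.0, -22.0], [547.0, -74.0]]
w [442.7 230.7] [425 224  35  17 202] [[504.0, -356.0], [516.0, -340.0], [520.0, -335.0], [524.0, -329.0], [545.0, -302.0]]
w [ 55.9 242.5] [ 40 235  34  17 295] [[493.0, 103.0], [507.0, 64.0], [511.0, 51.0], [516.0, 38.0], [539.0, -30.0]]
w [454.3 254.8] [437 238  35  32 935] [[477.0, -373.0], [492.0, -355.0], [497.0, -349.0], [502.0, -342.0], [529.0, -312.0]]
t [310.5 235.3] [303 228  16  16 200] [597.  22.]
t [274.  247.3] [263 243  26   9  85] [568. 105.]
t [315.1 253.7] [307 246  17  16 209] [554.  11.]
t [262.9 264.9] [245 259  27  14 184] [527. 129.]
t [438.9 280.5] [425 263  36  34 525] [ 495. -270.]
t [456.9 266.1] [452 262  10   9  71] [ 529. -312.]
t [319.6 275.7] [312 268  16  16 203] [503.  -0.]
t [283.5 285.6] [271 282  27   8 101] [480.  81.]
s [192.9 300.3] [182 290  23  18 231] [array([ 531., -310.])]
s [192.3 314.8] [182 309  21  11 100] [array([ 551., -339.])]
s [215. 354.] [207 347  20  13 191] [array([ 630., -391.])]
s [182.9 356. ] [175 351  14   9  81] [array([ 592., -415.])]
```

```bash
python3 -c "
from bench import *
print(hand_in())"
```

```text
the job is handed in; nothing more can be done
None
```

The job is done and handed in at about 20.6 s of robot time, well inside the 67 s limit; no verdict was reported.

**Crank:** I turned it clockwise by its knob until it stopped. At the end the knob held its place under about 45 N of push, and the pictures show the jaw against the bar.

**Presses:** I pressed the low, middle-height and high spots in that order, holding each for about 0.5 s or more. The net force was about 7–8 N, which is roughly 3–5 mm of foot travel. On the low and high spots the pictures showed the foot inside the spot. The middle one was placed from measured positions only, with no picture during the press.

**Last checks:**
- All three cameras put the tester's top near (529–531, −310 to −312) when projected onto the height it should have standing on the block. It is therefore upright on the reference block, within a few mm of its centre.
- The bar's spots were exactly where they were after clamping in the top view.
- The gripper was open and clear of everything.

**What failed or is uncertain:**
- My first grip on the knob was too high and slipped, so I gripped it again lower down.
- The last picture could not be viewed because the 12-picture limit was reached, so the final check is numerical only.
- I did not re-measure the hammer, wrench, oil, mug or square at the end; the arm never went close to them.

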